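# Load the cell tester with its load switched off, then switch it on

### The job

The bench cell tester's push-lock load switch may be on or off: its black cap springs back to the same height either way, so only a light touch tells. Put the loose battery cell upright into the tester's empty well, fully down, while the load is off (switch it off first if it is on), then click the load on, leave it on and let go. Push the switch slowly, never press the tester harder than 25 N, and leave the cell already in the other well and the things around where they are.

Things in the scene. Friction and masses are not known exactly. Their poses are not given: they have to be found in the camera images.
- tester: the cell tester: a grey box on a black base, fixed to the bench, 100 mm (its x) by 170 mm (its y), top face 44 mm above the bench; origin at the centre of its underside, z up. Two round wells at its +y end: at x -22 mm, y +42 mm (holds the other cell) and at x +22 mm, y +42 mm (empty); the switch at x 0, y -45 mm, in a steel collar 40 mm across and 3 mm high.
- tester_well (a point): centre of the mouth of the empty well, in the tester's top face; same axes as the tester. The well is 18 mm wide and 26 mm deep, so a seated cell stands 24 mm proud and its centre lies 1 mm below this point.
- cap_top (a point): centre of the flat top of the switch's cap, an upright black cylinder 27 mm across; it stands 20 mm above the tester's top face at rest, equally high on and off, and moves straight down up to 14.7 mm. It first yields softly (2 to 3 N), over about 2.5 mm when the load is off, over about 8.5 mm when it is on; there the lock below it is met and the force steps up to 7 to 9 N.
- tester_collar (a point): centre of the switch's collar, in the tester's top face, 20 mm under the top of the resting cap. The click: pushed on past the step to 13 to 14 mm of travel (about 10 N; rubber bumper beyond, 5 N per mm) and let up, the switch changes state; let up before about 12 mm the state stays as it was. Push at 10 mm/s or slower: pushed at 20 mm/s the lock resists with over 25 N.
- tester_contact (a joint): hidden contact bridge inside the switch: 0 with the load off, 0.000017 m with the load on (on is over 0.000008 m). The movement is far smaller than the measuring noise, so it cannot be read: feel the cap.
- cell_mid (a point): centre of the loose battery cell, a red and white upright cylinder 15 mm across and 50 mm tall, standing on the bench; z along its length. 23 g.
- cell_2: the other cell, green and yellow, same size, standing in the tester's other well; origin at the centre of its underside.
- jar: bystander: a small screw-top jar, 43 mm across and 66 mm tall, standing on the bench; origin at the centre of its underside.
- spool: bystander: a thread spool, 34 mm across and 48 mm tall, standing on the bench; origin at the centre of its underside.

How it is judged:
By the outcome, as a careful person would: the job done as asked, in the order asked, and still so for the second after the job is handed in, with the robot touching nothing.
It also fails if it takes over 67 s, if anything falls off the work surface, if the arm or the gripper's body presses on something with over 40 N, if the wrist force passes 120 N, or if a joint passes its speed limit or range.

### The arm

A 6-joint arm with a two-finger parallel gripper is mounted at the origin on the work surface; the furniture and walls round the work are solid. World frame = base frame: x ahead of the robot, y to its left, z up, the work surface at z = 0. Lengths are in m, angles in rad, forces in N, time in s.
With the tool pointing down it reaches from about 0.35 to 0.85 m from the base axis. Payload 8.1 kg.
Tool frame: the origin (TCP) lies midway between the tips of the shut fingers; the grasp point (between the pads) lies 19 mm behind it; z points along the fingers, y is the direction in which the jaws open and shut (so a half turn about z gives the same grasp; the last joint's range is limited). The gripper opens to 93 mm and grips with 3 to 60 N. Pads are 15 mm wide; open, the fingers measure 128 mm over their backs; the gripper's body (75 mm by 188 mm) begins 65 mm behind the grasp point.
Start: joints at [1.058, 0.13, 1.488, -0, 1.523, -0.085], TCP at [0.249, 0.546, 0.192] pointing down, gripper open.
Joint ranges: [-2.96, 2.96], [-0.89, 2.26], [0.02, 2.5], [-1.34, 4.48], [0, 2.73], [-2.66, 2.66]. Speed limits (rad/s): [2.39, 2.39, 2.79, 3.14, 3.14, 3.14].

### API

Orientations are given as a rotation vector (axis times angle).
In Python, from plant import robot gives the robot as it stands. The module is installed in compiled form; this text tells all that it offers.
- The arm moves only by the shell command python3 -m pendant 'ROWS' [FORCE]. ROWS is JSON, a list of rows, each an object with "translation": the shift along the tool's x, y, z in mm, a list of three; "twist": the turn, a rotation vector about the tool's x, y, z in rad, a list of three; "grip": the opening, from -1 (shut) to 1 (fully open). A call has exactly 10 rows; each row shifts and turns the pose as measured when the row begins, along the tool's axes as they then stand; what a row does not reach is not made up. A row lasts 1/10 s, in which the tool goes at most 50 mm and 8.59 degrees, less where a joint would pass 70% of its speed; a pose out of reach is approached as far as the arm can. A call is refused whole if a number of a shift passes 50 or a number of a turn 0.15, either way. A call with a gripper value outside its range is refused whole. The fingers move at their own pace and stop on an object; FORCE is the grip in N (left out, the last holds). Time passes only in rows, so rows that do not move let the fingers close, or fill a call up. It gives the time, the measured TCP pose, the force and the opening at its end, in the units of the state.
- robot.read_state(): the state, without advancing time (a new reading comes with each control period).
- robot.read_camera(name): name is "side" or "top"; returns (picture, depth): 420x560x3 uint8, red, green, blue; 420x560 float32, m along the optical axis (not along the pixel's ray), 0 where there is no reading.
- robot.camera_info(name): a dict with "vertical_fov" (degrees; the focal length in pixels is half the picture's height over the tangent of half this angle, whatever the lens; pixels are square), "cx", "cy" (the principal point, pixels), "D" ([k1, k2, p1, p2, k3] as OpenCV has them; the pictures are not rectified), "cam_to_world" (4x4, takes a point from camera to world coordinates). Camera axes: x right, y up, looking along -z (the intrinsics and any distortion apply to the point x, -y, -z); pixel columns grow to the right and rows downward; lengths in m; the calibration is good to about 2 mm. A picture is of the moment at which its call begins. camera_info takes no time and is no camera call.
- robot.close_job(): hands the job in, once; it reports no verdict.
The state is a dict: "t": time; "q": joint angles; "dq": joint speeds; "joint_torque": joint torques, N m; "tool_pos": TCP position; "orientation": TCP orientation; "force": force on the tool from outside, world axes, zero at the start; "wrist_torque": the same for the moment, N m; "opening": finger opening in m.
Only numpy, scipy, OpenCV 4.12 (cv2) and the standard library are available. Lean on these libraries where they do the work, as an engineer would, in place of code of your own. Each camera call takes 0.05 s, during which the arm holds its last target. There are 200 camera calls.

## Working session

There is one attempt and no reset: what is moved stays moved. The work goes in short steps, Python scripts to look and compute and a shell command to move; the robot and the scene stay as the last step left them, time stands still between calls to the robot, and variables do not carry over. Pictures are saved under pics/ and viewed, about 8 in all and at most 12, crops included, and the job is handed in when it is done.

```bash
mkdir -p pics
cat > h.py <<'E'
import numpy as np, cv2
from plant import robot
from scipy.spatial.transform import Rotation as R
def K(name):
    i=robot.camera_info(name); f=210/np.tan(np.radians(i["vertical_fov"])/2)
    return np.array([[f,0,i["cx"]],[0,f,i["cy"]],[0,0,1.]]),np.array(i["D"],float),np.array(i["cam_to_world"])
def cloud(name,depth):
    k,D,T=K(name); v,u=np.mgrid[0:420,0:560]
    p=cv2.undistortPoints(np.stack([u,v],-1).reshape(-1,1,2).astype(float),k,D).reshape(420,560,2)
    c=np.stack([p[...,0]*depth,-p[...,1]*depth,-depth,np.ones_like(depth)],-1)
    w=(c@T.T)[...,:3]; w[depth<=0]=np.nan; return w
def snap(name,fn):
    im,d=robot.read_camera(name); cv2.imwrite(fn,im[...,::-1]); np.savez(fn[:-3]+"npz",im=im,d=d); return im,d,cloud(name,d)
def proj(name,P):
    k,D,T=K(name); c=(np.linalg.inv(T)@np.append(P,1))[:3]
    return cv2.projectPoints(np.array([[c[0],-c[1],-c[2]]]),np.zeros(3),np.zeros(3),k,D)[0].ravel()
E
python3 - <<'E'
from h import *
for n in ("top","side"):
    im,d,w=snap(n,f"pics/{n}0.png"); print(n,K(n)[2].round(3).tolist(),np.mean(d>0))
s=robot.read_state(); print({k:np.round(v,3).tolist() for k,v in s.items()}); print(R.from_rotvec(s["orientation"]).as_matrix().round(3))
E
```

```text
top [[0.019, 0.985, -0.172, 0.4], [-0.999, 0.015, -0.028, 0.092], [-0.025, 0.173, 0.985, 0.924], [0.0, 0.0, 0.0, 1.0]] 0.9959566326530612
side [[-0.994, -0.07, 0.081, 0.601], [0.107, -0.598, 0.795, 0.79], [-0.007, 0.799, 0.602, 0.572], [0.0, 0.0, 0.0, 1.0]] 0.9925085034013605
{'t': 0.1, 'q': [1.058, 0.131, 1.489, 0.0, 1.523, -0.085], 'dq': [-0.001, -0.002, -0.002, -0.001, 0.0, 0.0], 'joint_torque': [-0.0, -56.134, -49.309, 0.077, 0.029, -0.0], 'tool_pos': [0.249, 0.545, 0.191], 'orientation': [-0.667, -3.07, 0.002], 'force': [-0.448, 0.561, -0.036], 'wrist_torque': [-0.028, 0.006, -0.006], 'opening': 0.093}
[[-0.91   0.415 -0.001]
 [ 0.415  0.91  -0.001]
 [ 0.    -0.002 -1.   ]]
```

View pics/top0.png

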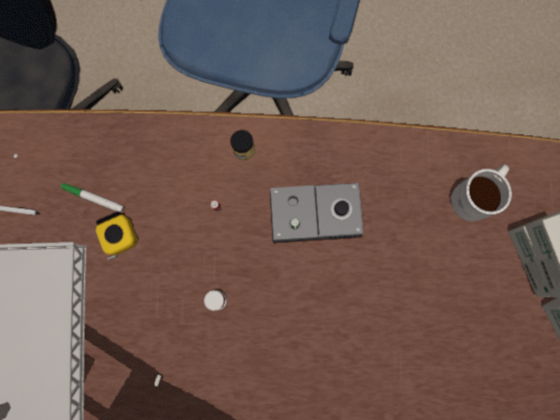

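View pics/side0.png

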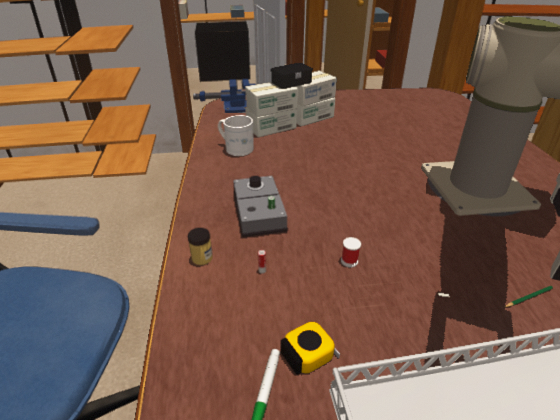

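The top view shows the tester at about (316,212), with its empty well at (293,201), the other cell at (295,224) and the cap at (342,209). The loose cell is at (214,205), the jar at (242,145) and the spool at (215,300). The side view shows the loose cell at (262,262).

Run:
```python
from h import *
for n,box in (("top",(255,170,375,255)),("side",(225,170,300,240))):
    z=np.load(f"pics/{n}0.npz"); w=cloud(n,z["d"]); u0,v0,u1,v1=box
    p=w[v0:v1,u0:u1].reshape(-1,3)
    t=p[(p[:,2]>.036)&(p[:,2]<.052)]
    r=cv2.minAreaRect((t[:,:2]*1000).astype(np.float32)); print(n,"tester",r,np.median(t[:,2]),len(t))
    c=p[(p[:,2]>.057)]; 
    from scipy.cluster.hierarchy import fclusterdata
    L=fclusterdata(c,.012,criterion="distance")
    for l in set(L):
        q=c[L==l]
        if len(q)>5: print("  hi",len(q),q.mean(0).round(4),q.min(0).round(4),q.max(0).round(4))
for n,bs in (("top",dict(cell=(202,192,226,218),jar=(225,125,262,165),spool=(198,284,234,318))),("side",dict(cell=(252,243,274,280),jar=(180,222,220,270),spool=(335,232,370,272)))):
    w=cloud(n,np.load(f"pics/{n}0.npz")["d"])
    for k,(a,b,c,d) in bs.items():
        q=w[b:d,a:c].reshape(-1,3); bench=np.nanmedian(q[:,2][q[:,2]<.01]); q=q[q[:,2]>.012]; tp=q[q[:,2]>q[:,2].max()-.006]
        print(n,k,len(q),"bench",bench.round(4),"top",tp.mean(0).round(4),"min",q.min(0).round(4),"max",q.max(0).round(4))
a=cv2.imread("pics/top0.png")[170:255,190:375]; b=cv2.imread("pics/side0.png")[165:285,225:305]
a=cv2.resize(a,None,fx=4,fy=4,interpolation=3); b=cv2.resize(b,None,fx=4,fy=4,interpolation=3)[:, :]
c=np.zeros((600,800,3),np.uint8); c[:340,:740]=a; cv2.imwrite("pics/c1.png",c[:340])
```

```text
top tester ((558.2655639648438, 41.29154968261719), (97.27296447753906, 164.73275756835938), 4.373631954193115) 0.04397202101796033 4306
  hi 58 [0.5329 0.0819 0.0661] [0.5263 0.0756 0.0602] [0.5408 0.0882 0.071 ]
  hi 181 [ 0.5614 -0.0029  0.0636] [ 0.5485 -0.0156  0.0573] [0.5751 0.0098 0.0675]
side tester ((558.3728637695312, 44.04962158203125), (96.78819274902344, 167.31759643554688), 4.733508110046387) 0.04403798678894988 1789
  hi 43 [0.534  0.0856 0.0639] [0.5277 0.0746 0.057 ] [0.5395 0.0898 0.0689]
  hi 84 [0.5628 0.0015 0.0628] [ 0.5493 -0.0142  0.0572] [0.575  0.0135 0.0657]
top cell 78 bench -0.0003 top [0.5668 0.2301 0.0497] min [0.5601 0.2228 0.013 ] max [0.5729 0.2358 0.0535]
top jar 568 bench -0.0002 top [0.684  0.1818 0.0661] min [0.663  0.1607 0.0122] max [0.7044 0.2033 0.0699]
top spool 296 bench 0.0001 top [0.3925 0.2243 0.0486] min [0.377  0.2069 0.0197] max [0.4073 0.2414 0.0524]
side cell 127 bench 0.0002 top [0.567  0.2324 0.0484] min [0.5601 0.2238 0.012 ] max [0.5735 0.2397 0.0512]
side jar 672 bench 0.0004 top [0.6823 0.1861 0.0655] min [0.6612 0.1643 0.0121] max [0.7034 0.2056 0.068 ]
side spool 378 bench 0.0009 top [0.392  0.2251 0.0489] min [0.3743 0.2064 0.0121] max [0.4089 0.2406 0.0521]
```

View pics/c1.png

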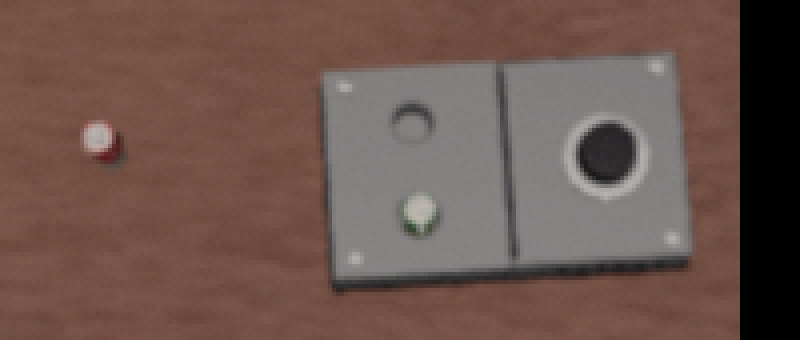

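The tester is at about (558.3, 42) with a yaw of about +4.5°. The cap is at (562,-3), the empty well at (577,86) and the loose cell at (567,231), all in mm. Next I align the tool with the tester, shut the fingers and travel to above the cap.

```bash
python3 -m pendant '[{"translation":[0,0,0],"twist":[0,0,-0.126],"grip":-1},{"translation":[0,0,0],"twist":[0,0,-0.126],"grip":-1},{"translation":[0,0,0],"twist":[0,0,-0.126],"grip":-1},{"translation":[0,0,0],"twist":[0,0,-0.126],"grip":-1},{"translation":[-19,-41,0],"twist":[0,0,0],"grip":-1},{"translation":[-19,-41,0],"twist":[0,0,0],"grip":-1},{"translation":[-19,-41,0],"twist":[0,0,0],"grip":-1},{"translation":[-19,-41,0],"twist":[0,0,0],"grip":-1},{"translation":[-19,-41,0],"twist":[0,0,0],"grip":-1},{"translation":[-19,-41,0],"twist":[0,0,0],"grip":-1}]' 20
cat >> h.py <<'E'
def goto(P,yaw=None):
    "remaining shift in tool axes (mm) and turn about tool axes to reach P, tool down with tool y at yaw+90deg"
    s=robot.read_state(); M=R.from_rotvec(s["orientation"])
    d=M.inv().apply(np.array(P)-s["tool_pos"])*1000
    a=np.radians(4.5 if yaw is None else yaw); x=np.array([-np.cos(a),-np.sin(a),0]); z=np.array([0,0,-1.])
    G=R.from_matrix(np.stack([x,np.cross(z,x),z],1))
    print("t",round(s["t"],2),"pos",(np.array(s["tool_pos"])*1000).round(1),"shift",d.round(1),"turn",(M.inv()*G).as_rotvec().round(3),"F",np.round(s["force"],1),"open",round(s["opening"]*1000,1))
E
python3 -c "
from h import *
goto([.5618,-.0025,.085])"
```

```text
t: 1.1
tool_pos: [0.3846, 0.3057, 0.1847]
orientation: [0.169, -3.129, 0.013]
force: [0.8, 1.0, -0.9]
opening: 0.0175
t 1.1 pos [384.6 305.7 184.7] shift [-143.9 -324.7  101. ] turn [-0.008 -0.009  0.029] F [ 0.8  1.  -0.9] open 17.5
```

```bash
python3 -m pendant '[{"translation":[-17,-38,5],"twist":[-0.008,-0.009,0.029],"grip":-1},{"translation":[-17,-38,5],"twist":[0,0,0],"grip":-1},{"translation":[-17,-38,10],"twist":[0,0,0],"grip":-1},{"translation":[-17,-38,10],"twist":[0,0,0],"grip":-1},{"translation":[-17,-38,10],"twist":[0,0,0],"grip":-1},{"translation":[-17,-38,10],"twist":[0,0,0],"grip":-1},{"translation":[-17,-38,10],"twist":[0,0,0],"grip":-1},{"translation":[-17,-38,10],"twist":[0,0,0],"grip":-1},{"translation":[-8,-20,0],"twist":[0,0,0],"grip":-1},{"translation":[0,0,0],"twist":[0,0,0],"grip":-1}]'
python3 -c "
from h import *
goto([.5618,-.0025,.085])"
```

```text
t: 2.1
tool_pos: [0.5584, -0.025, 0.1092]
orientation: [0.112, -3.138, -0.001]
force: [0.9, 1.0, 0.2]
opening: 0.0007
t 2.1 pos [558.4 -25.  109.2] shift [-5.  22.2 24.2] turn [ 0.001 -0.002 -0.007] F [0.9 1.  0.2] open 0.7
```

```bash
python3 -m pendant '[{"translation":[-2,10,8],"twist":[0,0,-0.007],"grip":-1},{"translation":[-2,10,8],"twist":[0,0,0],"grip":-1},{"translation":[-1,2,8],"twist":[0,0,0],"grip":-1},{"translation":[0,0,8],"twist":[0,0,0],"grip":-1},{"translation":[0,0,4],"twist":[0,0,0],"grip":-1},{"translation":[0,0,2],"twist":[0,0,0],"grip":-1},{"translation":[0,0,0],"twist":[0,0,0],"grip":-1},{"translation":[0,0,0],"twist":[0,0,0],"grip":-1},{"translation":[0,0,0],"twist":[0,0,0],"grip":-1},{"translation":[0,0,0],"twist":[0,0,0],"grip":-1}]'
python3 - <<'E'
from h import *
goto([.5618,-.0025,.064])
for n in("top","side"):
    im,d,w=snap(n,f"pics/{n}1.png")
a=cv2.imread("pics/top1.png")[150:270,270:390];b=cv2.imread("pics/side1.png")[120:240,200:320]
cv2.imwrite("pics/c2.png",cv2.resize(np.hstack([a,b]),None,fx=3.3,fy=3.3,interpolation=2))
E
```

```text
t: 3.1
tool_pos: [0.5596, 0.0042, 0.0671]
orientation: [0.131, -3.135, -0.003]
force: [-0.5, -0.2, -1.2]
opening: 0.0001
t 3.1 pos [559.6   4.2  67.1] shift [-1.7 -6.8  3.1] turn [ 0.002 -0.004  0.005] F [-0.5 -0.2 -1.2] open 0.1
```

View pics/c2.png

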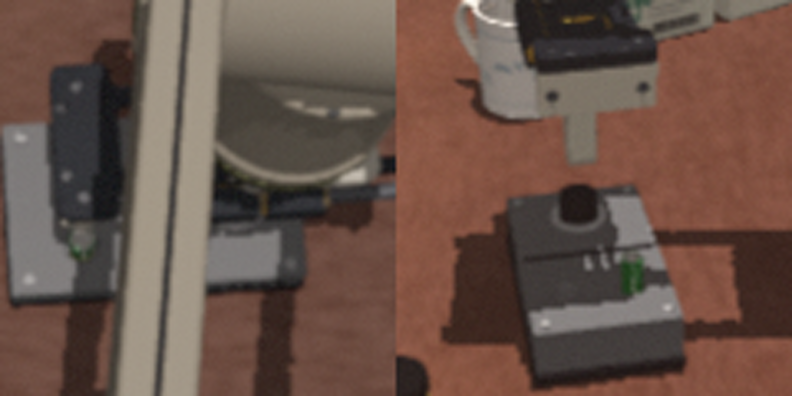

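The side crop shows the shut fingertip at about full-frame (256,168), above the cap. I'll measure the gap from depth.

Run:
```python
from h import *
w=cloud("side",np.load("pics/side1.npz")["d"])
for v in (155,160,164,166,167,168,169,170): print(v,(w[v,250:262:3]*1000).round(0).tolist())
print(proj("side",[.5596,.0042,.0671]),proj("side",[.5615,-.0015,.064]))
for i in range(3): goto([.5618,-.0025,.064]); robot.read_camera("side")
```

```text
155 [[570.0, -3.0, 126.0], [564.0, 21.0, 139.0], [558.0, 22.0, 139.0], [551.0, 22.0, 138.0]]
160 [[570.0, -6.0, 111.0], [565.0, 23.0, 128.0], [558.0, 21.0, 126.0], [552.0, 21.0, 126.0]]
164 [[564.0, -177.0, -0.0], [565.0, 19.0, 115.0], [558.0, 19.0, 115.0], [552.0, 18.0, 114.0]]
166 [[565.0, -165.0, 0.0], [565.0, 19.0, 110.0], [559.0, 19.0, 110.0], [552.0, 19.0, 109.0]]
167 [[565.0, -160.0, 0.0], [565.0, 18.0, 107.0], [559.0, 18.0, 106.0], [552.0, 17.0, 105.0]]
168 [[565.0, -157.0, -1.0], [565.0, 20.0, 106.0], [559.0, 17.0, 104.0], [552.0, 19.0, 104.0]]
169 [[566.0, -148.0, 1.0], [565.0, 15.0, 100.0], [558.0, 14.0, 99.0], [552.0, 9.0, 96.0]]
170 [[566.0, -145.0, 0.0], [565.0, 11.0, 95.0], [550.0, -141.0, 1.0], [542.0, -140.0, 2.0]]
[255.63131408 178.78948613] [254.66933114 178.64422787]
t 3.2 pos [559.6   4.2  67.1] shift [-1.7 -6.9  3.1] turn [ 0.002 -0.004  0.005] F [0.4 0.2 1.8] open 0.6
t 3.25 pos [559.5   4.2  67. ] shift [-1.8 -6.9  3. ] turn [ 0.002 -0.004  0.005] F [-0.2  0.1  0.2] open 0.5
t 3.3 pos [559.4   4.3  66.9] shift [-1.8 -6.9  2.9] turn [ 0.002 -0.004  0.005] F [-0.  -0.7  0.4] open 0.5
```

Run:
```python
from h import *
im,d,w=snap("side","pics/side2.png"); goto([.5618,-.0025,.064])
for v in (160,166,170,172,174,176,178,180,182,184): print(v,(w[v,247:265:3]*1000).round(0).tolist())
im=cv2.imread("pics/side2.png")[60:240,180:340]; cv2.imwrite("pics/c3.png",cv2.resize(im,None,fx=3.3,fy=3.3,interpolation=2))
```

```text
t 3.4 pos [559.3   4.3  66.8] shift [-1.9 -7.   2.7] turn [ 0.002 -0.004  0.005] F [-0.7 -0.6 -0.5] open 0.6
160 [[571.0, -198.0, 1.0], [570.0, -9.0, 109.0], [565.0, 20.0, 126.0], [558.0, 21.0, 126.0], [552.0, 19.0, 124.0], [530.0, -194.0, 0.0]]
166 [[573.0, -167.0, -0.0], [565.0, -166.0, 0.0], [565.0, 20.0, 111.0], [558.0, 17.0, 109.0], [552.0, 22.0, 111.0], [532.0, -164.0, -1.0]]
170 [[574.0, -146.0, -0.0], [566.0, -144.0, 0.0], [565.0, 9.0, 94.0], [550.0, -143.0, 0.0], [542.0, -143.0, -0.0], [534.0, -143.0, -1.0]]
172 [[575.0, -134.0, 1.0], [567.0, -136.0, -1.0], [559.0, -131.0, 2.0], [551.0, -133.0, 0.0], [543.0, -132.0, 0.0], [535.0, -135.0, -2.0]]
174 [[575.0, -125.0, 1.0], [567.0, -123.0, 2.0], [559.0, -126.0, -1.0], [551.0, -124.0, -0.0], [544.0, -123.0, -1.0], [536.0, -121.0, 1.0]]
176 [[576.0, -116.0, 0.0], [568.0, -117.0, -1.0], [565.0, -14.0, 64.0], [558.0, -13.0, 64.0], [544.0, -114.0, -1.0], [537.0, -109.0, 2.0]]
178 [[576.0, -108.0, -1.0], [572.0, -5.0, 65.0], [565.0, -3.0, 65.0], [558.0, -2.0, 65.0], [551.0, -4.0, 63.0], [542.0, -32.0, 45.0]]
180 [[578.0, -30.0, 43.0], [573.0, 7.0, 66.0], [566.0, 6.0, 66.0], [559.0, 3.0, 63.0], [552.0, 3.0, 63.0], [543.0, -22.0, 46.0]]
182 [[579.0, -22.0, 43.0], [573.0, 8.0, 62.0], [566.0, 9.0, 62.0], [559.0, 12.0, 64.0], [552.0, 7.0, 59.0], [544.0, -14.0, 46.0]]
184 [[580.0, -6.0, 48.0], [573.0, 4.0, 54.0], [566.0, 10.0, 57.0], [559.0, 9.0, 56.0], [552.0, 6.0, 54.0], [545.0, -3.0, 47.0]]
```

View pics/c3.png

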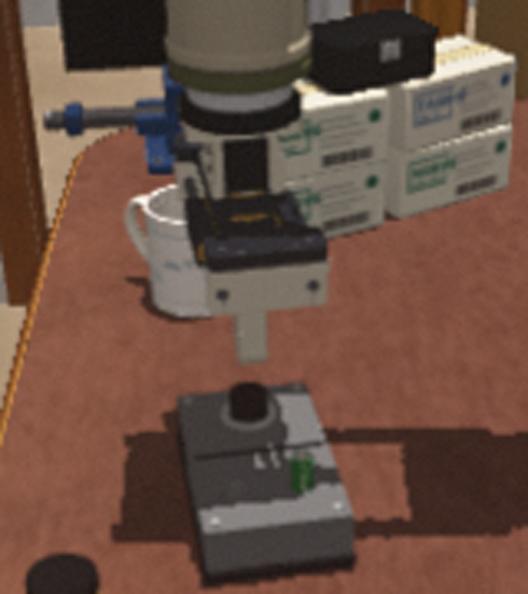

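The side crop shows the fingertip well above the cap, at about z 100 by depth, while the state says z 67. Touch will settle it. I'll centre over the cap, then go down slowly and watch the force.

```bash
python3 -m pendant '[{"translation":[-1,-4,0],"twist":[0,0,0],"grip":-1},{"translation":[-1,-3,0],"twist":[0,0,0],"grip":-1},{"translation":[0,0,0],"twist":[0,0,0],"grip":-1},{"translation":[0,0,0],"twist":[0,0,0],"grip":-1},{"translation":[0,0,1],"twist":[0,0,0],"grip":-1},{"translation":[0,0,1],"twist":[0,0,0],"grip":-1},{"translation":[0,0,1],"twist":[0,0,0],"grip":-1},{"translation":[0,0,1],"twist":[0,0,0],"grip":-1},{"translation":[0,0,0],"twist":[0,0,0],"grip":-1},{"translation":[0,0,0],"twist":[0,0,0],"grip":-1}]'
python3 - <<'E'
from h import *
goto([.5618,-.0015,.064])
for n in("side",):
    im,d,w=snap(n,"pics/side3.png"); goto([.5618,-.0015,.064])
q=w[100:185,235:285].reshape(-1,3)*1000
q=q[(abs(q[:,0]-559)<9)&(abs(q[:,1])<35)&(q[:,2]>70)]
print("finger",len(q),np.sort(q[:,2])[:12].round(0),q[q[:,2]<120].mean(0))
E
```

```text
t: 4.4
tool_pos: [0.5619, -0.0031, 0.0621]
orientation: [0.132, -3.134, -0.004]
force: [0.2, -1.0, 0.2]
opening: 0.0001
t 4.4 pos [561.9  -3.1  62.1] shift [ 0.   1.6 -1.9] turn [ 0.002 -0.005  0.005] F [ 0.2 -1.   0.2] open 0.1
t 4.45 pos [561.9  -3.1  62.1] shift [-0.   1.6 -1.9] turn [ 0.002 -0.005  0.005] F [0.7 0.3 0.4] open 0.6
finger 373 [89. 90. 90. 92. 93. 94. 95. 96. 99. 99. 99. 99.] [560.33660282  11.28564011 106.86562881]
```

There's no contact at a reading of 62, so the camera is right and the tool's z reading is about 33 mm too low. I'll descend in a controlled way.

```bash
python3 -m pendant '[{"translation":[0,0,4],"twist":[0,0,0],"grip":-1},{"translation":[0,0,4],"twist":[0,0,0],"grip":-1},{"translation":[0,0,4],"twist":[0,0,0],"grip":-1},{"translation":[0,0,3],"twist":[0,0,0],"grip":-1},{"translation":[0,0,2],"twist":[0,0,0],"grip":-1},{"translation":[0,0,1],"twist":[0,0,0],"grip":-1},{"translation":[0,0,1],"twist":[0,0,0],"grip":-1},{"translation":[0,0,0],"twist":[0,0,0],"grip":-1},{"translation":[0,0,0],"twist":[0,0,0],"grip":-1},{"translation":[0,0,0],"twist":[0,0,0],"grip":-1}]'
python3 - <<'E'
from h import *
im,d,w=snap("side","pics/side4.png"); goto([.5618,-.0015,.064])
q=w[100:190,235:285].reshape(-1,3)*1000
q=q[(abs(q[:,0]-561)<6)&(abs(q[:,1])<35)&(q[:,2]>67)]
print("finger",len(q),np.sort(q[:,2])[:12].round(0))
im=cv2.imread("pics/side4.png")[90:240,180:340]; cv2.imwrite("pics/c4.png",cv2.resize(im,None,fx=3.3,fy=3.3,interpolation=2))
E
```

```text
t: 5.45
tool_pos: [0.5616, -0.003, 0.0412]
orientation: [0.131, -3.134, -0.004]
force: [-0.3, 1.2, -0.9]
opening: 0.0006
t 5.5 pos [561.7  -3.   41.2] shift [ -0.1   1.6 -22.8] turn [ 0.003 -0.005  0.005] F [-0.8 -0.6  0.6] open 0.7
finger 295 [68. 69. 75. 75. 75. 77. 79. 79. 79. 79. 80. 81.]
```

View pics/c4.png

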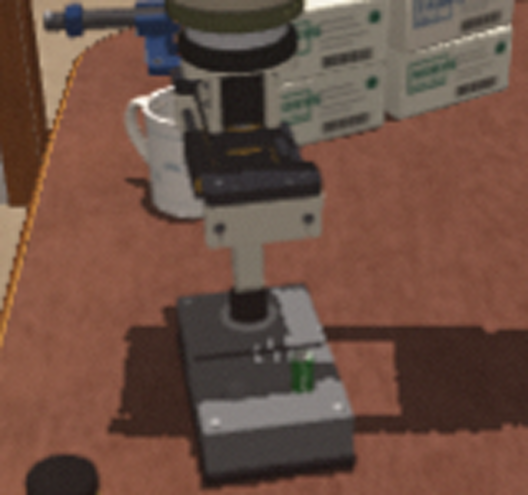

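The fingers are right above the cap, at about z 76. I go down another 14 mm, slowly at the end.

```bash
python3 -m pendant '[{"translation":[0,0,2],"twist":[0,0,0],"grip":-1},{"translation":[0,0,2],"twist":[0,0,0],"grip":-1},{"translation":[0,0,1],"twist":[0,0,0],"grip":-1},{"translation":[0,0,1],"twist":[0,0,0],"grip":-1},{"translation":[0,0,1],"twist":[0,0,0],"grip":-1},{"translation":[0,0,1],"twist":[0,0,0],"grip":-1},{"translation":[0,0,1],"twist":[0,0,0],"grip":-1},{"translation":[0,0,1],"twist":[0,0,0],"grip":-1},{"translation":[0,0,0],"twist":[0,0,0],"grip":-1},{"translation":[0,0,0],"twist":[0,0,0],"grip":-1}]'
cat >> h.py <<'E'
def feel(n=4):
    F=[];P=[]
    for i in range(n):
        s=robot.read_state(); F.append(s["force"]); P.append(s["tool_pos"]); robot.read_camera("side")
    print("z",(np.mean(P,0)*1000).round(1),"F",np.mean(F,0).round(2))
E
python3 -c "
from h import *
feel()"
```

```text
t: 6.5
tool_pos: [0.5622, -0.0031, 0.0315]
orientation: [0.132, -3.135, -0.003]
force: [-1.6, -1.2, 3.0]
opening: 0.0004
z [562.2  -3.1  31.5] F [-1.27 -0.46  2.78]
```

```bash
python3 -m pendant '[{"translation":[0,0,0.7],"twist":[0,0,0],"grip":-1},{"translation":[0,0,0.7],"twist":[0,0,0],"grip":-1},{"translation":[0,0,0.7],"twist":[0,0,0],"grip":-1},{"translation":[0,0,0],"twist":[0,0,0],"grip":-1},{"translation":[0,0,0],"twist":[0,0,0],"grip":-1},{"translation":[0,0,0],"twist":[0,0,0],"grip":-1},{"translation":[0,0,0],"twist":[0,0,0],"grip":-1},{"translation":[0,0,0],"twist":[0,0,0],"grip":-1},{"translation":[0,0,0],"twist":[0,0,0],"grip":-1},{"translation":[0,0,0],"twist":[0,0,0],"grip":-1}]'
python3 -c "
from h import *
feel()"
```

```text
t: 7.7
tool_pos: [0.5622, -0.0031, 0.0296]
orientation: [0.132, -3.135, -0.003]
force: [-1.1, -0.4, 3.1]
opening: 0.0004
z [562.2  -3.1  29.5] F [-1.57 -0.13  3.23]
```

```bash
python3 -m pendant '[{"translation":[0,0,0.8],"twist":[0,0,0],"grip":-1},{"translation":[0,0,0.8],"twist":[0,0,0],"grip":-1},{"translation":[0,0,0],"twist":[0,0,0],"grip":-1},{"translation":[0,0,0],"twist":[0,0,0],"grip":-1},{"translation":[0,0,0],"twist":[0,0,0],"grip":-1},{"translation":[0,0,0],"twist":[0,0,0],"grip":-1},{"translation":[0,0,0],"twist":[0,0,0],"grip":-1},{"translation":[0,0,0],"twist":[0,0,0],"grip":-1},{"translation":[0,0,0],"twist":[0,0,0],"grip":-1},{"translation":[0,0,0],"twist":[0,0,0],"grip":-1}]'
python3 -c "
from h import *
feel()"
```

```text
t: 8.9
tool_pos: [0.5622, -0.0031, 0.0293]
orientation: [0.132, -3.135, -0.003]
force: [-2.1, -0.1, 4.1]
opening: 0.0003
z [562.2  -3.1  29.3] F [-2.09  0.25  4.26]
```

```bash
python3 -m pendant '[{"translation":[0,0,0],"twist":[0,0,0],"grip":-1},{"translation":[0,0,0],"twist":[0,0,0],"grip":-1},{"translation":[0,0,0],"twist":[0,0,0],"grip":-1},{"translation":[0,0,0],"twist":[0,0,0],"grip":-1},{"translation":[0,0,0.5],"twist":[0,0,0],"grip":-1},{"translation":[0,0,0.5],"twist":[0,0,0],"grip":-1},{"translation":[0,0,0.5],"twist":[0,0,0],"grip":-1},{"translation":[0,0,0.5],"twist":[0,0,0],"grip":-1},{"translation":[0,0,0.5],"twist":[0,0,0],"grip":-1},{"translation":[0,0,0.5],"twist":[0,0,0],"grip":-1}]'
python3 -c "
from h import *
feel()"
```

```text
t: 10.1
tool_pos: [0.5622, -0.0031, 0.0288]
orientation: [0.132, -3.134, -0.003]
force: [-5.1, 0.4, 8.2]
opening: 0.0005
z [562.2  -3.1  28.8] F [-4.81  0.05  8.63]
```

There's a step to 8.6 N at a reading of about 29. Lifting about 5 mm tells which state it is: no force means off, 2–3 N means on.

```bash
python3 -m pendant '[{"translation":[0,0,-1],"twist":[0,0,0],"grip":-1},{"translation":[0,0,-1],"twist":[0,0,0],"grip":-1},{"translation":[0,0,-1],"twist":[0,0,0],"grip":-1},{"translation":[0,0,-0.5],"twist":[0,0,0],"grip":-1},{"translation":[0,0,-0.5],"twist":[0,0,0],"grip":-1},{"translation":[0,0,0],"twist":[0,0,0],"grip":-1},{"translation":[0,0,0],"twist":[0,0,0],"grip":-1},{"translation":[0,0,0],"twist":[0,0,0],"grip":-1},{"translation":[0,0,0],"twist":[0,0,0],"grip":-1},{"translation":[0,0,0],"twist":[0,0,0],"grip":-1}]'
python3 -c "
from h import *
feel(6)"
```

```text
t: 11.3
tool_pos: [0.5622, -0.0031, 0.0324]
orientation: [0.132, -3.134, -0.003]
force: [-0.4, -0.0, 2.1]
opening: 0.0003
z [562.2  -3.1  32.4] F [-0.97 -0.    2.35]
```

```bash
python3 -m pendant '[{"translation":[0,0,-1],"twist":[0,0,0],"grip":-1},{"translation":[0,0,-1],"twist":[0,0,0],"grip":-1},{"translation":[0,0,0],"twist":[0,0,0],"grip":-1},{"translation":[0,0,0],"twist":[0,0,0],"grip":-1},{"translation":[0,0,0],"twist":[0,0,0],"grip":-1},{"translation":[0,0,0],"twist":[0,0,0],"grip":-1},{"translation":[0,0,0],"twist":[0,0,0],"grip":-1},{"translation":[0,0,0],"twist":[0,0,0],"grip":-1},{"translation":[0,0,0],"twist":[0,0,0],"grip":-1},{"translation":[0,0,0],"twist":[0,0,0],"grip":-1}]'
python3 -c "
from h import *
feel(6)"
```

```text
t: 12.6
tool_pos: [0.5622, -0.0031, 0.0346]
orientation: [0.132, -3.134, -0.003]
force: [-0.8, -0.4, 2.4]
opening: 0.0005
z [562.2  -3.1  34.6] F [-1.06 -0.35  2.48]
```

There's still 2.5 N at 5.4 mm above the step, so the soft range is long and the load is **on**. I'll click it off with slow pushes.

```bash
python3 -m pendant '[{"translation":[0,0,1],"twist":[0,0,0],"grip":-1},{"translation":[0,0,1],"twist":[0,0,0],"grip":-1},{"translation":[0,0,1],"twist":[0,0,0],"grip":-1},{"translation":[0,0,1],"twist":[0,0,0],"grip":-1},{"translation":[0,0,1],"twist":[0,0,0],"grip":-1},{"translation":[0,0,0.8],"twist":[0,0,0],"grip":-1},{"translation":[0,0,0.8],"twist":[0,0,0],"grip":-1},{"translation":[0,0,0.8],"twist":[0,0,0],"grip":-1},{"translation":[0,0,0.8],"twist":[0,0,0],"grip":-1},{"translation":[0,0,0.8],"twist":[0,0,0],"grip":-1}]'
```

```text
t: 13.9
tool_pos: [0.5623, -0.0031, 0.028]
orientation: [0.132, -3.134, -0.003]
force: [-5.7, -0.5, 9.5]
opening: 0.0006
```

```bash
python3 -m pendant '[{"translation":[0,0,0.8],"twist":[0,0,0],"grip":-1},{"translation":[0,0,0.8],"twist":[0,0,0],"grip":-1},{"translation":[0,0,0.8],"twist":[0,0,0],"grip":-1},{"translation":[0,0,0.8],"twist":[0,0,0],"grip":-1},{"translation":[0,0,0.8],"twist":[0,0,0],"grip":-1},{"translation":[0,0,0.5],"twist":[0,0,0],"grip":-1},{"translation":[0,0,0.5],"twist":[0,0,0],"grip":-1},{"translation":[0,0,0.5],"twist":[0,0,0],"grip":-1},{"translation":[0,0,0.5],"twist":[0,0,0],"grip":-1},{"translation":[0,0,0.5],"twist":[0,0,0],"grip":-1}]'; python3 -c "
from h import *
feel(3)"
```

```text
t: 14.9
tool_pos: [0.5622, -0.0031, 0.0283]
orientation: [0.133, -3.133, -0.002]
force: [-4.4, 0.3, 9.3]
opening: 0.0003
z [562.2  -3.1  28.3] F [-4.32  0.56  8.92]
```

```bash
python3 -m pendant '[{"translation":[0,0,1.1],"twist":[0,0,0],"grip":-1},{"translation":[0,0,1.1],"twist":[0,0,0],"grip":-1},{"translation":[0,0,1.2],"twist":[0,0,0],"grip":-1},{"translation":[0,0,1.2],"twist":[0,0,0],"grip":-1},{"translation":[0,0,1.2],"twist":[0,0,0],"grip":-1},{"translation":[0,0,1.2],"twist":[0,0,0],"grip":-1},{"translation":[0,0,1.2],"twist":[0,0,0],"grip":-1},{"translation":[0,0,1.2],"twist":[0,0,0],"grip":-1},{"translation":[0,0,1.2],"twist":[0,0,0],"grip":-1},{"translation":[0,0,1.2],"twist":[0,0,0],"grip":-1}]'; python3 -c "
from h import *
feel(2)"
```

```text
t: 16.05
tool_pos: [0.5622, -0.0031, 0.0241]
orientation: [0.134, -3.133, -0.001]
force: [-5.9, 0.0, 10.7]
opening: 0.0003
z [562.2  -3.1  24.1] F [-5.99  0.02 10.89]
```

```bash
python3 -m pendant '[{"translation":[0,0,1.2],"twist":[0,0,0],"grip":-1},{"translation":[0,0,1.2],"twist":[0,0,0],"grip":-1},{"translation":[0,0,-1],"twist":[0,0,0],"grip":-1},{"translation":[0,0,-1],"twist":[0,0,0],"grip":-1},{"translation":[0,0,-2],"twist":[0,0,0],"grip":-1},{"translation":[0,0,-2],"twist":[0,0,0],"grip":-1},{"translation":[0,0,-2],"twist":[0,0,0],"grip":-1},{"translation":[0,0,-2],"twist":[0,0,0],"grip":-1},{"translation":[0,0,-2],"twist":[0,0,0],"grip":-1},{"translation":[0,0,-2],"twist":[0,0,0],"grip":-1}]'; python3 -c "
from h import *
feel(3)"
```

```text
t: 17.15
tool_pos: [0.5621, -0.0031, 0.0401]
orientation: [0.134, -3.132, -0.001]
force: [-1.4, 0.2, -0.4]
opening: 0.0004
z [562.3  -3.1  40.3] F [-0.31 -0.24 -0.26]
```

```bash
python3 -m pendant '[{"translation":[0,0,1],"twist":[0,0,0],"grip":-1},{"translation":[0,0,1],"twist":[0,0,0],"grip":-1},{"translation":[0,0,1],"twist":[0,0,0],"grip":-1},{"translation":[0,0,0.8],"twist":[0,0,0],"grip":-1},{"translation":[0,0,0.8],"twist":[0,0,0],"grip":-1},{"translation":[0,0,0.8],"twist":[0,0,0],"grip":-1},{"translation":[0,0,0.8],"twist":[0,0,0],"grip":-1},{"translation":[0,0,0.8],"twist":[0,0,0],"grip":-1},{"translation":[0,0,0.8],"twist":[0,0,0],"grip":-1},{"translation":[0,0,0.8],"twist":[0,0,0],"grip":-1}]'; python3 -c "
from h import *
feel(3)"
```

```text
t: 18.3
tool_pos: [0.5622, -0.0031, 0.0337]
orientation: [0.135, -3.132, -0.001]
force: [-4.0, 0.3, 7.3]
opening: 0.0004
z [562.2  -3.1  33.7] F [-3.78  0.34  7.6 ]
```

The step to 7.6 N comes right after a short soft range, so the load is now **off**. I lift, part the fingers and travel to the cell. True tip z is about the reading plus 26.5 mm.

```bash
python3 -m pendant '[{"translation":[0,0,-5],"twist":[0,0,0],"grip":-1},{"translation":[0,0,-15],"twist":[0,0,0],"grip":-1},{"translation":[0,0,-20],"twist":[0,0,0],"grip":-1},{"translation":[0,5,-20],"twist":[0,0,0],"grip":-0.1},{"translation":[-3,30,0],"twist":[0,0,0],"grip":-0.1},{"translation":[-4,40,0],"twist":[0,0,0],"grip":-0.1},{"translation":[-4,40,0],"twist":[0,0,0],"grip":-0.1},{"translation":[-4,40,0],"twist":[0,0,0],"grip":-0.1},{"translation":[-3,25,0],"twist":[0,0,0],"grip":-0.1},{"translation":[0,0,0],"twist":[0,0,0],"grip":-0.1}]'; python3 -c "
from h import *
goto([.567,.2305,.0030])"
```

```text
t: 19.45
tool_pos: [0.5678, 0.1832, 0.1056]
orientation: [-0.128, 3.139, 0.002]
force: [-1.3, -0.4, -1.1]
opening: 0.0413
t 19.45 pos [567.8 183.2 105.6] shift [ -3.   47.  102.6] turn [0.001 0.    0.003] F [-1.3 -0.4 -1.1] open 41.3
```

```bash
python3 -m pendant '[{"translation":[-1,20,10],"twist":[0,0,0],"grip":-0.1},{"translation":[-1,17,15],"twist":[0,0,0],"grip":-0.1},{"translation":[0,4,15],"twist":[0,0,0],"grip":-0.1},{"translation":[0,0,12],"twist":[0,0,0],"grip":-0.1},{"translation":[0,0,6],"twist":[0,0,0],"grip":-0.1},{"translation":[0,0,2],"twist":[0,0,0],"grip":-0.1},{"translation":[0,0,0],"twist":[0,0,0],"grip":-0.1},{"translation":[0,0,0],"twist":[0,0,0],"grip":-0.1},{"translation":[0,0,0],"twist":[0,0,0],"grip":-0.1},{"translation":[0,0,0],"twist":[0,0,0],"grip":-0.1}]'
python3 - <<'E'
from h import *
im,d,w=snap("side","pics/side5.png")
goto([.567,.2305,.0030])
im=cv2.imread("pics/side5.png")[170:290,200:340]; cv2.imwrite("pics/c5.png",cv2.resize(im,None,fx=4,fy=4,interpolation=2))
E
```

```text
t: 20.45
tool_pos: [0.5678, 0.2209, 0.0438]
orientation: [-0.125, 3.138, -0.002]
force: [-0.6, 0.1, -0.1]
opening: 0.042
t 20.5 pos [568.  220.9  43.9] shift [ 0.3  9.6 40.9] turn [-0.001  0.001  0.001] F [ 0.   0.4 -0.1] open 42.0
```

View pics/c5.png

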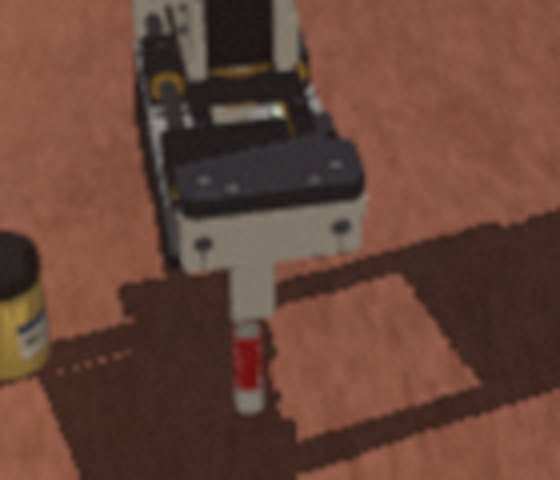

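The crop shows the cell at (250,365) just below the near finger at (254,290), nearly in line. I'll check the x offset by depth.

Run:
```python
from h import *
w=cloud("side",np.load("pics/side5.npz")["d"])*1000
for n,(v0,v1) in dict(finger=(237,247),cell=(254,270)).items():
    X=[]
    for v in range(v0,v1):
        r=w[v,250:275]; q=r[(r[:,2]>8)&(r[:,1]>215)]
        if n=="finger": q=q[q[:,1]>240]
        X.append([q[:,0].min(),q[:,0].max(),q[:,1].mean(),q[:,1].max(),q[:,2].mean()])
    print(n,np.median(X,0).round(1), (np.median(X,0)[:2].mean()).round(1))
```

```text
finger [557.2 574.4 256.7 259.   99.5] 565.8
cell [561.8 573.1 236.  238.2  31.1] 567.4
```

```bash
python3 -m pendant '[{"translation":[-1.5,9,0],"twist":[0,0,0],"grip":-0.1},{"translation":[0,1,3],"twist":[0,0,0],"grip":-0.1},{"translation":[0,0,8],"twist":[0,0,0],"grip":-0.1},{"translation":[0,0,8],"twist":[0,0,0],"grip":-0.1},{"translation":[0,0,8],"twist":[0,0,0],"grip":-0.1},{"translation":[0,0,6],"twist":[0,0,0],"grip":-0.1},{"translation":[0,0,3],"twist":[0,0,0],"grip":-0.1},{"translation":[0,0,1],"twist":[0,0,0],"grip":-0.1},{"translation":[0,0,0],"twist":[0,0,0],"grip":-0.1},{"translation":[0,0,0],"twist":[0,0,0],"grip":-0.1}]'; python3 -c "
from h import *
goto([.5695,.2310,.0030])"
```

```text
t: 21.5
tool_pos: [0.5682, 0.232, 0.0029]
orientation: [-0.125, 3.139, -0.002]
force: [-0.7, 0.4, -0.9]
opening: 0.0422
t 21.5 pos [568.2 232.    2.9] shift [-1.2 -1.1 -0.1] turn [-0.001  0.     0.001] F [-0.7  0.4 -0.9] open 42.2
```

```bash
python3 -m pendant '[{"translation":[-1.2,-1,0],"twist":[0,0,0],"grip":-0.3},{"translation":[0,0,0],"twist":[0,0,0],"grip":-0.5},{"translation":[0,0,0],"twist":[0,0,0],"grip":-0.6},{"translation":[0,0,0],"twist":[0,0,0],"grip":-1},{"translation":[0,0,0],"twist":[0,0,0],"grip":-1},{"translation":[0,0,0],"twist":[0,0,0],"grip":-1},{"translation":[0,0,0],"twist":[0,0,0],"grip":-1},{"translation":[0,0,0],"twist":[0,0,0],"grip":-1},{"translation":[0,0,0],"twist":[0,0,0],"grip":-1},{"translation":[0,0,0],"twist":[0,0,0],"grip":-1}]' 10
python3 -m pendant '[{"translation":[0,0,-5],"twist":[0,0,0],"grip":-1},{"translation":[0,0,-15],"twist":[0,0,0],"grip":-1},{"translation":[0,0,-20],"twist":[0,0,0],"grip":-1},{"translation":[0,0,-20],"twist":[0,0,0],"grip":-1},{"translation":[0,-10,-15],"twist":[0,0,0],"grip":-1},{"translation":[0,-20,0],"twist":[0,0,0],"grip":-1},{"translation":[0,-25,0],"twist":[0,0,0],"grip":-1},{"translation":[0,-20,0],"twist":[0,0,0],"grip":-1},{"translation":[0,0,0],"twist":[0,0,0],"grip":-1},{"translation":[0,0,0],"twist":[0,0,0],"grip":-1}]'
python3 - <<'E'
from h import *
im,d,w=snap("side","pics/side6.png")
goto([.5785,.0865,.1])
im=cv2.imread("pics/side6.png")[120:260,190:330]; cv2.imwrite("pics/c6.png",cv2.resize(im,None,fx=4,fy=4,interpolation=2))
E
```

```text
t: 22.5
tool_pos: [0.5706, 0.2313, 0.0042]
orientation: [-0.125, 3.137, -0.001]
force: [-0.6, -0.9, 0.1]
opening: 0.0143
t: 23.5
tool_pos: [0.5793, 0.1522, 0.0929]
orientation: [-0.126, 3.128, -0.0]
force: [-0.1, 0.0, -0.2]
opening: 0.0145
t 23.55 pos [579.4 152.4  92.9] shift [  6.2 -65.6  -7.1] turn [-0.001  0.011  0.003] F [ 0.1  0.6 -0.1] open 14.5
```

View pics/c6.png

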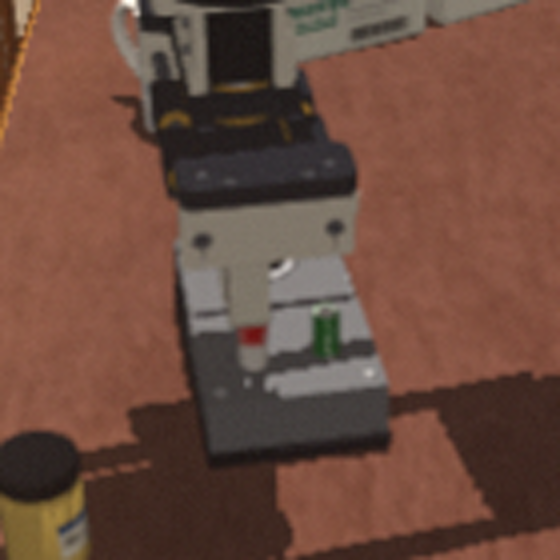

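The cell is held; it shows below the fingers at (255,345) in the crop. Next I refine the well position relative to the cell's old place, using rays from both first pictures.

Run:
```python
from h import *
def ray(n,uv,z):
    k,D,T=K(n); p=cv2.undistortPoints(np.array([[uv]],float),k,D).ravel()
    d=T[:3,:3]@[p[0],-p[1],-1]; o=T[:3,3]; return ((o+d*(z-o[2])/d[2])*1000)[:2].round(1)
A={}
for n,hb,cb in (("top",(285,193,301,209),(207,197,222,214)),("side",(243,203,260,216),(254,246,270,276))):
    g=cv2.imread(f"pics/{n}0.png").astype(float); 
    a,b,c,d=hb; s=g[b:d,a:c].mean(2); med=np.median(np.r_[s[0],s[-1]]); W=np.abs(s-med); W[W<12]=0; 
    print(n,"hole patch\n",s.astype(int)) 
    a,b,c,d=cb; q=g[b:d,a:c]; print("cell sum/3\n",q.mean(2).astype(int))
```

```text
top hole patch
 [[128 128 128 128 127 127 129 128 128 129 128 129 127 129 128 128]
 [129 128 127 129 130 127 124 123 124 124 127 128 128 130 128 128]
 [129 129 129 127 125 118 110 104 104 108 118 124 128 129 129 129]
 [128 129 128 124 109  96  81  70  70  79  94 106 119 127 127 129]
 [129 128 126 112  86  68  63  63  61  61  66  80 105 124 129 128]
 [129 128 120  98  72  75  87  93  92  85  76  66  87 117 128 129]
 [129 126 115  91  83 105 120 123 123 119 104  79  77 108 125 130]
 [127 127 113  96 106 123 128 128 130 129 122 103  80 102 124 127]
 [128 126 116 112 122 130 129 130 130 130 128 114  87 104 126 129]
 [130 128 124 116 124 129 129 129 129 130 129 116  97 110 127 130]
 [129 129 126 118 118 126 128 130 129 129 127 118 110 121 128 130]
 [128 129 129 122 119 122 122 124 124 125 122 117 119 127 129 129]
 [129 129 129 129 123 120 120 118 118 119 120 120 126 129 128 130]
 [128 129 129 129 128 127 125 124 123 126 127 128 128 128 129 128]
 [129 130 129 129 128 129 129 130 128 129 130 129 130 130 128 129]
 [129 129 128 129 129 128 129 131 129 130 129 130 130 131 130 129]]
cell sum/3

[... 3336 characters left out ...]
  51  69  82  84  86  85  90]
 [ 90  93  95  92  80  67  59  51  51  55  68  81  88  87  85  92]
 [ 89  94  96  93  88  83  78  77  76  78  86  87  87  89  86  91]
 [ 91  94  95  91  89  95  99  99 101 100  99  92  88  86  85  89]
 [ 92  94  92  81  80  96 107 111 111 107 103  96  87  84  87  89]
 [ 95  95  83  59  63  92 107 111 111 109 104  94  84  84  88  89]
 [ 93  94  72  45  53  85 107 109 112 109 106  95  83  83  87  88]
 [ 95  94  72  48  46  67  91  99 102  98  94  93  83  85  89  87]
 [ 95  95  84  72  56  47  63  83  91  87  85  86  84  88  87  89]
 [ 96  95  91  91  78  69  71  84  90  86  86  83  85  85  87  87]
 [ 94  94  91  89  88  89  91  91  87  86  84  83  89  87  89  88]]
```

Run:
```python
from h import *
def ray(n,uv,z):
    k,D,T=K(n); p=cv2.undistortPoints(np.array([[uv]],float),k,D).ravel()
    d=T[:3,:3]@[p[0],-p[1],-1]; o=T[:3,3]; return ((o+d*(z-o[2])/d[2])*1000)[:2]
for n,h,c in (("top",(292.8,200.5),(214.1,204.0)),("side",(251.2,209.0),(261.4,251.9))):
    H=ray(n,h,.044);C=ray(n,c,.05); print(n,H.round(1),C.round(1),(H-C).round(1),"target",(H-C+[570.6,231.3]).round(1))
```

```text
top [576.5  85.3] [566.7 229.4] [   9.8 -144.1] target [580.4  87.2]
side [576.   86.8] [565.9 230.1] [  10.  -143.3] target [580.6  88. ]
```

```bash
python3 -m pendant '[{"translation":[4,-20,0],"twist":[0,0.011,0.003],"grip":-1},{"translation":[1,-20,5],"twist":[0,0,0],"grip":-1},{"translation":[1,-15,10],"twist":[0,0,0],"grip":-1},{"translation":[0,-8,10],"twist":[0,0,0],"grip":-1},{"translation":[0,-2,5],"twist":[0,0,0],"grip":-1},{"translation":[0,0,2],"twist":[0,0,0],"grip":-1},{"translation":[0,0,0],"twist":[0,0,0],"grip":-1},{"translation":[0,0,0],"twist":[0,0,0],"grip":-1},{"translation":[0,0,0],"twist":[0,0,0],"grip":-1},{"translation":[0,0,0],"twist":[0,0,0],"grip":-1}]'
python3 - <<'E'
from h import *
im,d,w=snap("side","pics/side7.png")
goto([.5805,.0874,.056])
im=cv2.imread("pics/side7.png")[150:240,215:305]; cv2.imwrite("pics/c7.png",cv2.resize(im,None,fx=6,fy=6,interpolation=2))
E
```

```text
t: 24.55
tool_pos: [0.5781, 0.0907, 0.059]
orientation: [0.131, -3.138, -0.002]
force: [-0.2, 0.4, -0.3]
opening: 0.0146
t 24.6 pos [578.2  90.7  59.1] shift [-2.1 -3.5  3.1] turn [ 0.001 -0.001  0.005] F [0.1 0.6 0.1] open 14.6
```

View pics/c7.png

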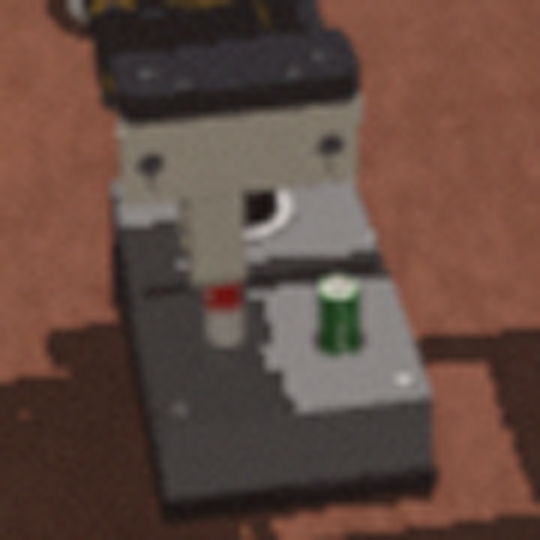

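Run:
```python
from h import *
def ray(n,uv,z):
    k,D,T=K(n); p=cv2.undistortPoints(np.array([[uv]],float),k,D).ravel()
    d=T[:3,:3]@[p[0],-p[1],-1]; o=T[:3,3]; return ((o+d*(z-o[2])/d[2])*1000)[:2]
z=np.load("pics/side7.npz");g=z["im"].mean(2)
print(g[196:212,246:262].astype(int))
w=cloud("side",z["d"])*1000; print(w[201:207,252].round(0).tolist())
print(ray("side",(252.4,207.5),.0549))
```

```text
[[ 72  98 104 106 101 101  97  98  92  80  55  41  37  36  39  43]
 [ 60  79  82  84  81  80  75  72  67  60  51  49  51  51  55  82]
 [ 51  58  66  75  66  54  52  49  56  62  84  97  96 100 101 120]
 [ 56  57  60  71  66  49  48  47  52  62  91 110 109 123 132 134]
 [ 60  60  59  63  59  56  54  55  64  65  66  63  67 111 135 134]
 [ 60  59  65  75  80  79  78  78  84  78  64  58  59 109 134 133]
 [ 60  59  63  88 102 106 105 103 105  85  65  56  64 108 133 133]
 [ 59  61  65  90 110 116 116 113 108  88  66  59  62  93 123 133]
 [ 62  59  65  92 111 115 116 113 107  88  66  61  60  64 110 134]
 [ 58  60  64  89 110 115 118 113 110  90  65  59  60  60 111 133]
 [ 57  59  63  80 100 112 116 115 104  80  62  60  62  66 107 135]
 [ 61  60  60  66  80  94 101  98  85  69  59  61  80  97 120 135]
 [ 61  59  60  60  63  65  63  64  62  58  58  61  90 122 133 136]
 [ 58  56  57  62  64  62  64  58  60  56  59  58  65 111 137 135]
 [ 57  58  58  62  61  62  64  63  61  59  58  57  62 110 134 133]
 [ 57  60  58  61  60  62  62  62  61  59  59  59  60  92 110 110]]
[[574.0, 98.0, 73.0], [574.0, 98.0, 71.0], [574.0, 98.0, 68.0], [574.0, 95.0, 63.0], [574.0, 98.0, 63.0], [574.0, 96.0, 58.0]]
[573.59394444  96.35047468]
```

Side-view measurement and relative estimate agree: move about +2 mm in x and −3 mm in y. I'll make that move and descend to just above the mouth.

```bash
python3 -m pendant '[{"translation":[-2,-3,0],"twist":[0,0,0.005],"grip":-1},{"translation":[0,0,0],"twist":[0,0,0],"grip":-1},{"translation":[0,0,2],"twist":[0,0,0],"grip":-1},{"translation":[0,0,2],"twist":[0,0,0],"grip":-1},{"translation":[0,0,2],"twist":[0,0,0],"grip":-1},{"translation":[0,0,0],"twist":[0,0,0],"grip":-1},{"translation":[0,0,0],"twist":[0,0,0],"grip":-1},{"translation":[0,0,0],"twist":[0,0,0],"grip":-1},{"translation":[0,0,0],"twist":[0,0,0],"grip":-1},{"translation":[0,0,0],"twist":[0,0,0],"grip":-1}]'
python3 -c "
from h import *
goto([.5805,.0876,.040])"
```

```text
t: 25.6
tool_pos: [0.5809, 0.0878, 0.053]
orientation: [-0.123, 3.139, 0.002]
force: [0.2, 0.4, -0.4]
opening: 0.0142
t 25.6 pos [580.9  87.8  53. ] shift [ 0.4 -0.1 13. ] turn [ 0.001  0.    -0.   ] F [ 0.2  0.4 -0.4] open 14.2
```

```bash
python3 -m pendant '[{"translation":[0.3,0,1],"twist":[0,0,0],"grip":-1},{"translation":[0,0,1],"twist":[0,0,0],"grip":-1},{"translation":[0,0,1],"twist":[0,0,0],"grip":-1},{"translation":[0,0,1],"twist":[0,0,0],"grip":-1},{"translation":[0,0,1],"twist":[0,0,0],"grip":-1},{"translation":[0,0,1],"twist":[0,0,0],"grip":-1},{"translation":[0,0,1],"twist":[0,0,0],"grip":-1},{"translation":[0,0,1],"twist":[0,0,0],"grip":-1},{"translation":[0,0,1],"twist":[0,0,0],"grip":-1},{"translation":[0,0,1],"twist":[0,0,0],"grip":-1}]'
python3 -c "
from h import *
feel(2)"
```

```text
t: 26.6
tool_pos: [0.5807, 0.0877, 0.0423]
orientation: [-0.123, 3.139, 0.002]
force: [-0.3, -0.7, 0.4]
opening: 0.0142
z [580.6  87.7  42.2] F [ 0.09  0.27 -0.1 ]
```

The cell is about 6 mm into the well with no force, so I continue down.

```bash
python3 -m pendant '[{"translation":[0,0,2],"twist":[0,0,0],"grip":-1},{"translation":[0,0,2],"twist":[0,0,0],"grip":-1},{"translation":[0,0,2],"twist":[0,0,0],"grip":-1},{"translation":[0,0,2],"twist":[0,0,0],"grip":-1},{"translation":[0,0,2],"twist":[0,0,0],"grip":-1},{"translation":[0,0,2],"twist":[0,0,0],"grip":-1},{"translation":[0,0,2],"twist":[0,0,0],"grip":-1},{"translation":[0,0,1],"twist":[0,0,0],"grip":-1},{"translation":[0,0,0.5],"twist":[0,0,0],"grip":-1},{"translation":[0,0,0],"twist":[0,0,0],"grip":-1}]'
python3 -c "
from h import *
feel(2)"
```

```text
t: 27.7
tool_pos: [0.5804, 0.0877, 0.0251]
orientation: [0.123, -3.139, -0.002]
force: [0.3, -0.3, 0.3]
opening: 0.0142
z [580.5  87.8  25.1] F [ 0.18 -0.31  0.29]
```

```bash
python3 -m pendant '[{"translation":[0,0,0.7],"twist":[0,0,0],"grip":-1},{"translation":[0,0,0.7],"twist":[0,0,0],"grip":-1},{"translation":[0,0,0.6],"twist":[0,0,0],"grip":-1},{"translation":[0,0,0.5],"twist":[0,0,0],"grip":-1},{"translation":[0,0,0.4],"twist":[0,0,0],"grip":-1},{"translation":[0,0,0],"twist":[0,0,0],"grip":-1},{"translation":[0,0,0],"twist":[0,0,0],"grip":-1},{"translation":[0,0,0],"twist":[0,0,0],"grip":-1},{"translation":[0,0,0],"twist":[0,0,0],"grip":-1},{"translation":[0,0,0],"twist":[0,0,0],"grip":-1}]'
python3 -c "
from h import *
feel(2)"
```

```text
t: 28.8
tool_pos: [0.5808, 0.0878, 0.0224]
orientation: [-0.123, 3.139, 0.002]
force: [0.5, -1.3, -0.5]
opening: 0.0149
z [580.8  87.8  22.5] F [ 0.03 -0.71 -0.32]
```

At a reading of 22.4 it's about at the bottom. I release, lift and look.

```bash
python3 -m pendant '[{"translation":[0,0,0],"twist":[0,0,0],"grip":-0.5},{"translation":[0,0,0],"twist":[0,0,0],"grip":-0.3},{"translation":[0,0,0],"twist":[0,0,0],"grip":-0.2},{"translation":[0,0,0],"twist":[0,0,0],"grip":-0.2},{"translation":[0,0,-5],"twist":[0,0,0],"grip":-0.2},{"translation":[0,0,-10],"twist":[0,0,0],"grip":-0.2},{"translation":[0,0,-20],"twist":[0,0,0],"grip":-0.2},{"translation":[0,0,-20],"twist":[0,0,0],"grip":-0.2},{"translation":[0,-10,-10],"twist":[0,0,0],"grip":-1},{"translation":[0,-20,0],"twist":[0,0,0],"grip":-1}]'
python3 - <<'E'
from h import *
im,d,w=snap("side","pics/side8.png")
goto([.5620,-.0025,.060])
q=w[195:215,240:300].reshape(-1,3)*1000; q=q[(q[:,2]>56)&(q[:,2]<80)]
for n,m in (("new",q[:,0]>556),("other",q[:,0]<=556)): print(n,m.sum(),q[m].mean(0).round(1),np.sort(q[m][:,2])[-8:].round(0))
im=cv2.imread("pics/side8.png")[150:240,215:305]; cv2.imwrite("pics/c8.png",cv2.resize(im,None,fx=6,fy=6,interpolation=2))
E
```

```text
t: 29.9
tool_pos: [0.5834, 0.0585, 0.093]
orientation: [-0.128, 3.137, 0.003]
force: [0.3, -0.6, -1.2]
opening: 0.0257
t 29.95 pos [583.6  54.9  92.6] shift [ 26.2 -55.5  32.6] turn [-0.     0.002  0.001] F [ 0.5 -1.3  0.3] open 22.0
new 46 [577.5  90.2  64.2] [67. 67. 68. 68. 68. 68. 68. 69.]
other 45 [534.   85.9  63.8] [68. 68. 68. 68. 68. 68. 69. 70.]
```

View pics/c8.png

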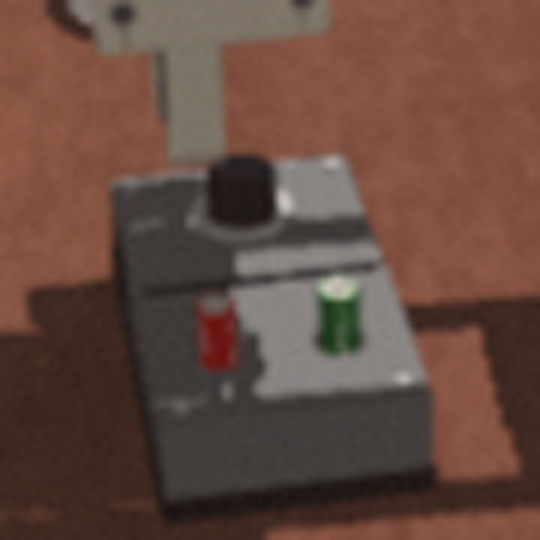

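The crop shows the red cell (218,335) seated as deep as the green one (340,315); both tops are at z 68 mm. Now to the cap, whose centre from the well works out at (565.6,−0.8) in robot readings.

```bash
python3 -c "
from h import *
goto([.5655,-.0008,.060])"; python3 -m pendant '[{"translation":[7,-14,0],"twist":[0,0,0],"grip":-1},{"translation":[7,-14,0],"twist":[0,0,0],"grip":-1},{"translation":[6,-14,5],"twist":[0,0,0],"grip":-1},{"translation":[2,-10,10],"twist":[0,0,0],"grip":-1},{"translation":[0,-2,10],"twist":[0,0,0],"grip":-1},{"translation":[0,0,6],"twist":[0,0,0],"grip":-1},{"translation":[0,0,3],"twist":[0,0,0],"grip":-1},{"translation":[0,0,0],"twist":[0,0,0],"grip":-1},{"translation":[0,0,0],"twist":[0,0,0],"grip":-1},{"translation":[0,0,0],"twist":[0,0,0],"grip":-1}]' 20
python3 -c "
from h import *
goto([.5655,-.0008,.042])"
```

```text
t 29.95 pos [583.6  54.9  92.6] shift [ 22.6 -54.1  32.6] turn [-0.     0.002  0.001] F [ 0.5 -1.3  0.3] open 22.0
t: 30.95
tool_pos: [0.5622, -0.0062, 0.0534]
orientation: [0.122, -3.137, -0.001]
force: [-0.6, 0.1, -0.2]
opening: 0.0007
t 30.95 pos [562.2  -6.2  53.4] shift [-3.7  5.1 11.4] turn [ 0.001 -0.002 -0.001] F [-0.6  0.1 -0.2] open 0.7
```

```bash
python3 -m pendant '[{"translation":[-3,4,3],"twist":[0,0,0],"grip":-1},{"translation":[-0.5,1,3],"twist":[0,0,0],"grip":-1},{"translation":[0,0,3],"twist":[0,0,0],"grip":-1},{"translation":[0,0,1],"twist":[0,0,0],"grip":-1},{"translation":[0,0,1],"twist":[0,0,0],"grip":-1},{"translation":[0,0,1],"twist":[0,0,0],"grip":-1},{"translation":[0,0,1],"twist":[0,0,0],"grip":-1},{"translation":[0,0,0.8],"twist":[0,0,0],"grip":-1},{"translation":[0,0,0.8],"twist":[0,0,0],"grip":-1},{"translation":[0,0,0.8],"twist":[0,0,0],"grip":-1}]'
python3 -c "
from h import *
feel(2)"
```

```text
t: 31.95
tool_pos: [0.5667, 0.0001, 0.0379]
orientation: [0.124, -3.139, -0.001]
force: [0.2, -0.9, -0.2]
opening: 0.0002
z [5.667e+02 1.000e-01 3.780e+01] F [ 0.37 -0.32 -0.25]
```

```bash
python3 -m pendant '[{"translation":[0,0,0.8],"twist":[0,0,0],"grip":-1},{"translation":[0,0,0.8],"twist":[0,0,0],"grip":-1},{"translation":[0,0,0.8],"twist":[0,0,0],"grip":-1},{"translation":[0,0,0.8],"twist":[0,0,0],"grip":-1},{"translation":[0,0,0.8],"twist":[0,0,0],"grip":-1},{"translation":[0,0,0.8],"twist":[0,0,0],"grip":-1},{"translation":[0,0,1],"twist":[0,0,0],"grip":-1},{"translation":[0,0,1.2],"twist":[0,0,0],"grip":-1},{"translation":[0,0,1.2],"twist":[0,0,0],"grip":-1},{"translation":[0,0,1.2],"twist":[0,0,0],"grip":-1}]'
python3 -m pendant '[{"translation":[0,0,1.2],"twist":[0,0,0],"grip":-1},{"translation":[0,0,1.2],"twist":[0,0,0],"grip":-1},{"translation":[0,0,1.2],"twist":[0,0,0],"grip":-1},{"translation":[0,0,1.2],"twist":[0,0,0],"grip":-1},{"translation":[0,0,1.2],"twist":[0,0,0],"grip":-1},{"translation":[0,0,1.2],"twist":[0,0,0],"grip":-1},{"translation":[0,0,1.2],"twist":[0,0,0],"grip":-1},{"translation":[0,0,1.2],"twist":[0,0,0],"grip":-1},{"translation":[0,0,1.2],"twist":[0,0,0],"grip":-1},{"translation":[0,0,1.2],"twist":[0,0,0],"grip":-1}]'
```

```text
t: 33.05
tool_pos: [0.5668, 0.0002, 0.0321]
orientation: [0.125, -3.139, -0.0]
force: [-4.0, -0.6, 7.5]
opening: 0.0005
t: 34.05
tool_pos: [0.5668, 0.0001, 0.0275]
orientation: [0.126, -3.138, 0.001]
force: [-5.3, -0.2, 9.6]
opening: 0.0006
```

```bash
python3 -m pendant '[{"translation":[0,0,1.2],"twist":[0,0,0],"grip":-1},{"translation":[0,0,1.2],"twist":[0,0,0],"grip":-1},{"translation":[0,0,1.2],"twist":[0,0,0],"grip":-1},{"translation":[0,0,1.2],"twist":[0,0,0],"grip":-1},{"translation":[0,0,1.2],"twist":[0,0,0],"grip":-1},{"translation":[0,0,1.2],"twist":[0,0,0],"grip":-1},{"translation":[0,0,1.2],"twist":[0,0,0],"grip":-1},{"translation":[0,0,1.2],"twist":[0,0,0],"grip":-1},{"translation":[0,0,1.2],"twist":[0,0,0],"grip":-1},{"translation":[0,0,1.2],"twist":[0,0,0],"grip":-1}]'
```

```text
t: 35.05
tool_pos: [0.5668, 0.0001, 0.0243]
orientation: [0.127, -3.137, 0.001]
force: [-5.8, 0.5, 11.0]
opening: 0.0005
```

Force and depth match the first click (which ended about here plus two rows). I do the same two rows, then let up.

```bash
python3 -m pendant '[{"translation":[0,0,1.3],"twist":[0,0,0],"grip":-1},{"translation":[0,0,1.3],"twist":[0,0,0],"grip":-1},{"translation":[0,0,-1],"twist":[0,0,0],"grip":-1},{"translation":[0,0,-1],"twist":[0,0,0],"grip":-1},{"translation":[0,0,-2],"twist":[0,0,0],"grip":-1},{"translation":[0,0,-2],"twist":[0,0,0],"grip":-1},{"translation":[0,0,-2],"twist":[0,0,0],"grip":-1},{"translation":[0,0,-2],"twist":[0,0,0],"grip":-1},{"translation":[0,0,-2],"twist":[0,0,0],"grip":-1},{"translation":[0,0,-2],"twist":[0,0,0],"grip":-1}]'
python3 -m pendant '[{"translation":[0,0,1],"twist":[0,0,0],"grip":-1},{"translation":[0,0,1],"twist":[0,0,0],"grip":-1},{"translation":[0,0,1],"twist":[0,0,0],"grip":-1},{"translation":[0,0,0.8],"twist":[0,0,0],"grip":-1},{"translation":[0,0,0.8],"twist":[0,0,0],"grip":-1},{"translation":[0,0,0.8],"twist":[0,0,0],"grip":-1},{"translation":[0,0,0.8],"twist":[0,0,0],"grip":-1},{"translation":[0,0,0.8],"twist":[0,0,0],"grip":-1},{"translation":[0,0,0.8],"twist":[0,0,0],"grip":-1},{"translation":[0,0,0.8],"twist":[0,0,0],"grip":-1}]'; python3 -c "
from h import *
feel(3)"
```

```text
t: 36.05
tool_pos: [0.5668, 0.0001, 0.04]
orientation: [0.127, -3.137, 0.002]
force: [0.7, 0.3, -0.1]
opening: 0.0003
t: 37.05
tool_pos: [0.5672, 0.0001, 0.031]
orientation: [0.127, -3.138, 0.002]
force: [-1.1, 0.9, 2.5]
opening: 0.0008
z [5.672e+02 1.000e-01 3.100e+01] F [-0.57  0.18  2.52]
```

The force is only 2.5 N at about 6.7 mm of travel, so the load is **on**. I lift clear and check.

```bash
python3 -m pendant '[{"translation":[0,0,-2],"twist":[0,0,0],"grip":-1},{"translation":[0,0,-2],"twist":[0,0,0],"grip":-1},{"translation":[0,0,-3],"twist":[0,0,0],"grip":-1},{"translation":[0,0,-5],"twist":[0,0,0],"grip":-1},{"translation":[0,0,-15],"twist":[0,0,0],"grip":-1},{"translation":[0,0,-20],"twist":[0,0,0],"grip":-1},{"translation":[0,0,-20],"twist":[0,0,0],"grip":-1},{"translation":[0,0,-10],"twist":[0,0,0],"grip":-1},{"translation":[0,0,0],"twist":[0,0,0],"grip":-1},{"translation":[0,0,0],"twist":[0,0,0],"grip":-1}]'
python3 - <<'E'
from h import *
im,d,w=snap("side","pics/side9.png"); goto([.5655,-.0008,.1])
q=w[195:215,240:300].reshape(-1,3)*1000; q=q[(q[:,2]>56)&(q[:,2]<80)]
for n,m in (("new",q[:,0]>556),("other",q[:,0]<=556)): print(n,m.sum(),q[m].mean(0).round(1),np.sort(q[m][:,2])[-8:].round(0))
for k,(a,b,c,e) in dict(jar=(180,222,220,270),spool=(335,232,370,272)).items():
    q=w[b:e,a:c].reshape(-1,3); q=q[q[:,2]>.012]; print(k,q.min(0).round(4),q.max(0).round(4))
E
```

```text
t: 38.2
tool_pos: [0.5673, 0.0002, 0.1144]
orientation: [0.127, -3.138, 0.002]
force: [-0.0, 0.3, -1.5]
opening: 0.0003
t 38.25 pos [5.672e+02 2.000e-01 1.142e+02] shift [ 1.8 -0.8 14.3] turn [-0.001 -0.001  0.002] F [ 0.4 -0.2  0.3] open 0.2
new 50 [577.6  90.8  63.9] [68. 68. 68. 68. 69. 69. 69. 69.]
other 43 [534.   85.7  64.2] [68. 68. 68. 68. 68. 69. 69. 69.]
jar [0.6611 0.1632 0.012 ] [0.7036 0.2059 0.0683]
spool [0.375  0.2079 0.0122] [0.4085 0.2409 0.0515]
```

```bash
python3 -c "
from plant import robot
print(robot.close_job())"
```

```text
the job is handed in; nothing more can be done
None
```

The loose cell is seated in the empty well, the load is on, and the job was handed in at about 38 s with the arm clear of everything.

- **Switch at the start:** the load was on. The cap stayed soft at about 2.5 N, and the step came about 8.5 mm down. I clicked it off and confirmed that by feel: the step to 7.6 N came early, about 4 mm down.
- **Cell:** I put it in while the load was off, with no measurable insertion force. Its top reads 68–69 mm by depth, the same as the other cell, so it is fully down.
- **Final state:** I clicked the load on and confirmed it: only 2.5 N at about 6.7 mm of travel. The highest vertical force I read while pressing was 11 N (about 12 N counting sideways push), well under the 25 N limit. Forces were read only at the end of each move; the deepest two rows of each click were not read.
- **Surroundings:** the other cell, the jar and the spool measured at the same places as at the start, within noise.

**Disagreement:** the tool's z reading was about 26 mm lower than the true tip height, by touch on the cap. The x and y readings differed from the side camera by about 1–2 mm. I worked from touch and relative measurements instead.

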